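# Hold the sprung key-bin hatch just below its balance

## Robot

A 6-joint arm with a two-finger parallel gripper is mounted at the origin on the work surface. World frame = base frame: x ahead of the robot, y to its left, z up, the work surface at z = 0. Lengths are in m, angles in degrees, forces in N, time in s.
With the tool pointing down it reaches from about 0.35 to 0.875 m from the base axis. Payload 4.2 kg.
Tool frame: the origin (TCP) lies on the centre line of the jaws, within the pads' length; the fingertips stand 11 mm ahead of it and the grasp point (between the pads) lies 8 mm behind it; z points along the fingers, y is the line along which they close (so a half turn about z gives the same grasp; the last joint's range is limited). The gripper opens to 87 mm and grips with 3 to 60 N. Pads are 19 mm wide; open, the fingers measure 117 mm over their backs; the gripper's body (75 mm by 190 mm) begins 51 mm behind the grasp point.
Start: joints at [-59.668, 22.042, 0.453, 0, -68.411, -14.817], TCP at [0.167, -0.602, 0.234] pointing down, gripper open.
Joint ranges: [-179.83, 179.83], [-69.29, 118.12], [-61.27, 80.66], [-181.25, 117.63], [-171.15, -9.14], [-177.46, 177.46]. Speed limits (degrees/s): [159.86, 159.86, 180, 180, 180, 180].

## Interface

Orientations are given as a 3x3 rotation matrix whose columns are the frame's x, y, z axes.
In Python, from station import r gives the robot as it stands.
- The arm moves only by the tool servo_tool, never from a script. Its argument "commands" is a list that holds one entry, the list of rows, each a list of 7 numbers: the closure, from 0 (fully open) to 1 (shut), then the shift along the tool's x, y, z in mm, then the turn, a rotation vector about the tool's x, y, z in rad. In form: [[[claw, x, y, z, ax, ay, az], ...]]. A call has exactly 5 rows; each row is the pose to reach, as a shift and turn from the pose commanded when the call began, along the tool's axes at that moment; what a row does not reach only later rows make up. A row lasts 1/10 s, in which the tool goes at most 50 mm and 8.59 degrees, less where a joint would pass 70% of its speed; a pose out of reach is approached as far as the arm can. A call with a gripper value outside its range is refused whole. The fingers move at their own pace and stop on an object; the grip force is fixed at half the most. Time passes only in rows, so rows that repeat a pose let the fingers close, or fill a call up. It gives the time, the measured TCP pose, the force, the opening and the grip force at its end, in the units of the state.
- r.sense(): the state, without advancing time (a new reading comes with each control period).
- r.capture(name): name is "scene" or "top" or "wrist"; returns a dict with "pixels" (480x640x3 uint8, red, green, blue), "camera_matrix" (3x3 intrinsics, pixels), "dist" ([k1, k2, p1, p2, k3] as OpenCV has them; the pictures are not rectified), "R" (3x3) and "t" (3): a world point X has camera coordinates R X + t. Camera axes: x right, y down, z forward; pixel columns grow to the right and rows downward; lengths in m; the calibration is good to about 2 mm. A picture is of the moment at which its call begins. There is no depth.
- r.finish_job(): hands the job in; it is judged then, once.
The state is a dict: "time_s": time; "joints": joint angles; "joint_velocities": joint speeds; "effort": joint torques, N m; "tcp_pos": TCP position; "ee_rot": TCP orientation; "wrist_force": force on the tool from outside, world axes, zero at the start; "moment": the same for the moment, N m; "gripper_width": opening from 0.0 (shut) to 1.0 (fully open); "gripper_force": force on a finger pad.
Only numpy, scipy, OpenCV 4.12 (cv2) and the standard library are available. Lean on these libraries where they do the work, as an engineer would, in place of code of your own. Each camera call takes 0.05 s, during which the arm holds its last target. There are 200 camera calls.

## Task

Take the red grip of the key bin's sprung hatch and raise the hatch past its balance point, right up to its stop, without letting it slam. Then ease it back down until it is just below the balance point, so that it would fall shut by itself if let go, and finish while still holding it there by the grip. Leave everything else on the counter where it is.

Things in the scene. Friction and masses are not known exactly. Their poses are not given: they have to be found in the camera images.
- key_bin: Fixed tin bin, 160 (x) x 180 (y) x 90 mm tall, walls 4 mm, keys inside, covered by a blue sprung hatch. Origin: centre of its underside, on the counter. Its own -x side (the hatch's free edge and grip) faces roughly to the robot; z is up. A tin chute 82 mm wide leaves its -y side, sloping down over the enamel dish, out to 230 mm from the bin's centre.
- hinge (a point): Point at the middle of the hatch's hinge axis, over the bin's far wall: 84 mm along the bin's +x from its origin and 93 mm above the counter. The hinge axis runs along the bin's y.
- hatch (a joint): Hatch angle, rad: 0 shut (level), grows as it opens, stop at 1.45 (83 deg). The hatch weighs 0.29 to 0.36 kg; with it the balance point shifts between 0.96 and 1.12 rad (55 to 64 deg): below it the hatch falls shut, above it the coil spring swings it up to the stop. Held at 0.75 to 0.94 rad (43 to 54 deg) it is just below. It takes at most 2 N to move. Faster than 2.5 rad/s is slamming.
- grip: Red bar, 12 mm diameter, 100 mm long, parallel to the hinge, 209 mm from its axis, between two arms beyond the hatch's free edge. Origin: its middle; shut: 125 mm to -x of the bin's origin, 93 mm above the counter. Turns freely about its length (bin's y): pinched from above, fingers near and far of it, the gripper can point down all through the swing. Gap to bin wall 39 mm, to hatch edge 33 mm.
- dish: White enamel dish, 132 mm across, 20 mm tall, below the chute's end; origin under its centre. Bystander.
- key_a: Brass key, 56 x 24 x 3 mm, in the dish; origin under its middle. Bystander.
- key_b: Steel key, 56 x 24 x 3 mm, in the dish; origin under its middle. Bystander.
- hasp: Brass hasp lying flat, 123 x 35 x 10 mm, origin under its middle. Bystander.
- key_ring: Nickel key ring lying flat, 48 mm across, 5 mm thick, origin under its centre. Bystander.
- gauge: Red plastic key gauge lying flat, 110 x 35 x 5 mm, origin under its middle. Bystander.
- screwdriver: Screwdriver, 180 mm long, lying on the counter. Bystander.

How it is judged (in metres and radians):
On the way:
1. the held hatch is raised past its balance up to its stop (within 5 degrees) (value of joint hatch above 1.36 rad and contact force between the fingers and grip above 0.2 N), for 0.2 s.
At the end, for the whole second after the job is handed in: the fingers hold the grip with the hatch still (under 0.1 rad/s) at 0.75 to 0.94 rad, just below its balance point (value of joint hatch between 0.75 and 0.94 rad and velocity of joint hatch between -0.1 and 0.1 rad/s and contact force between the fingers and grip above 0.2 N); the arm keeps its last pose, push and grip.
It fails at once if the hatch slams (faster than 2.5 rad/s) (velocity of joint hatch above 2.5 rad/s or velocity of joint hatch below -2.5 rad/s).
It fails at once if a bystander is moved by more than 15 mm (distance of any of dish, key_a, key_b, hasp, key_ring, gauge, screwdriver from where it was at the start of the episode above 0.015 m).
It also fails if it takes over 43 s, if anything falls off the work surface, if the arm or the gripper's body presses on something with over 40 N, if the wrist force passes 120 N, or if a joint passes its speed limit or range.

## Working session

There is one attempt and no reset: what is moved stays moved. The work goes in short steps, Python scripts to look and compute and a tool call to move; the robot and the scene stay as the last step left them, time stands still between calls to the robot, and variables do not carry over. Pictures are saved under pics/ and viewed, at most 10 in all, crops included, and the job is handed in when it is done.

Besides the shell and the picture viewer there is one more tool, called after ">>>" as a command line: name --argument value ..., lists and objects as JSON in quotes. servo_tool: Moves the arm, as the interface text tells. Its arguments: {"type":"object","properties":{"commands":{"type":"array","items":{"type":"array","items":{"type":"array","items":{"type":"number"}}}}},"required":["commands"]}

```bash
mkdir -p pics; python3 - <<'E'
from station import r
import cv2,pickle
d={}
for n in("scene","top"):
    c=r.capture(n);d[n]=c
    cv2.imwrite(f"pics/{n}0.png",c["pixels"][:,:,::-1])
pickle.dump(d,open("c0.pkl","wb"))
s=r.sense();print(s["time_s"],s["tcp_pos"],s["ee_rot"],s["gripper_width"])
E
```

```text
0.1 [ 0.16706772 -0.60173147  0.23256924] [[-9.63622540e-01 -2.67266236e-01 -5.99679687e-04]
 [-2.67266897e-01  9.63620751e-01  1.85874719e-03]
 [ 8.10834240e-05  1.95140522e-03 -9.99998093e-01]] 0.9995455339078049
```

View pics/scene0.png

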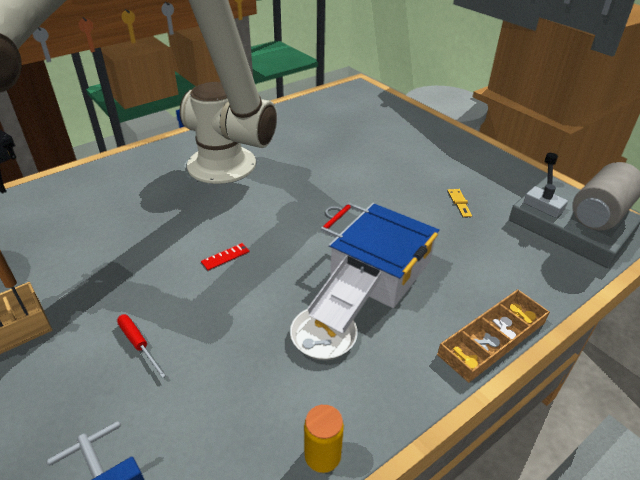

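View pics/top0.png

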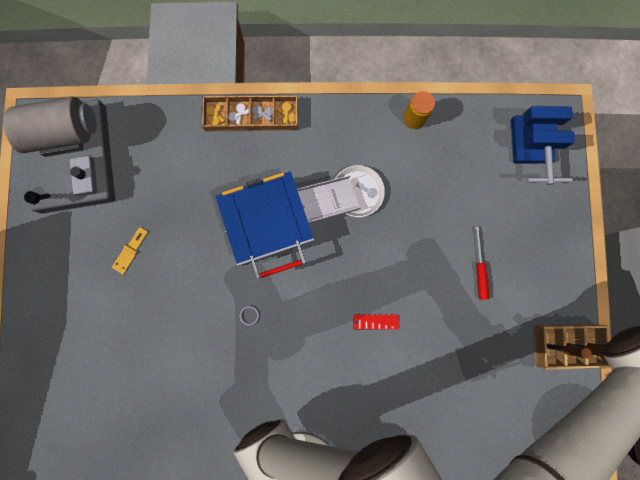

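The scene picture shows the grip's red bar around (338,216) and the hatch in blue. In the top picture the bar runs from about (260,276) to (301,263), and the hinge side is at the top, near (255,184). I'll triangulate the bar's ends.

```bash
cat > h.py <<'E'
import numpy as np,cv2
def bar(c,box):
    """ends of the red bar inside box (u0,v0,u1,v1), from the mask's principal axis"""
    p=c["pixels"].astype(int);m=(p[...,0]>110)&(p[...,1]<70)&(p[...,2]<70)
    k=np.zeros_like(m);k[box[1]:box[3],box[0]:box[2]]=1
    _,L,S,_=cv2.connectedComponentsWithStats((m&k).astype(np.uint8))
    i=1+S[1:,4].argmax();v,u=np.nonzero(L==i)
    q=np.c_[u,v].astype(float);mu=q.mean(0);w=np.linalg.svd(q-mu,full_matrices=False)[2][0]
    s=(q-mu)@w;return np.array([mu+w*s.min(),mu,mu+w*s.max()]),len(q)
def und(c,uv): return cv2.undistortPoints(np.array(uv,float).reshape(-1,1,2),np.array(c["camera_matrix"]),np.array(c["dist"])).reshape(-1,2)
def P(c): return np.c_[c["R"],c["t"]]
def tri(c1,a,c2,b):
    X=cv2.triangulatePoints(P(c1),P(c2),und(c1,a).T,und(c2,b).T);return (X[:3]/X[3]).T
def proj(c,X): return cv2.projectPoints(np.array(X,float).reshape(-1,1,3),cv2.Rodrigues(np.array(c["R"]))[0],np.array(c["t"]),np.array(c["camera_matrix"]),np.array(c["dist"]))[0].reshape(-1,2)
def atz(c,uv,z):
    R=np.array(c["R"]);t=np.array(c["t"]);o=-R.T@t
    d=np.c_[und(c,uv),np.ones(len(uv))]@R
    return o+d*((z-o[2])/d[:,2])[:,None]
E
python3 - <<'E'
import pickle;from h import *
d=pickle.load(open("c0.pkl","rb"));S,T=d["scene"],d["top"]
a,n=bar(S,(315,195,360,240));b,m=bar(T,(245,250,315,285));print(a,n,b,m)
if (a[2]-a[0])[0]>0: a=a[::-1] # right in scene = +y
if (b[2]-b[0])[0]<0: b=b[::-1] # right in top = -y
for f in(1,):
    X=tri(S,a,T,b);print(X,np.linalg.norm(X[2]-X[0]));print(proj(S,X)-a,proj(T,X)-b)
v=X[0]-X[2];print("bin yaw from bar",np.degrees(np.arctan2(-v[0],v[1])),np.degrees(np.arctan2(v[0],-v[1])))
print("hatch corners z=.095",atz(T,[(217,194),(293,174),(312,240),(238,264)],.095))
E
```

```text
[[349.2951494  205.2004018 ]
 [337.0931677  215.95652174]
 [324.74319485 226.84309677]] 161 [[300.87866604 261.63002673]
 [280.37327189 268.35483871]
 [259.40396988 275.23179081]] 217
[[ 0.47314656  0.08696996  0.09296598]
 [ 0.48842193  0.03881082  0.09286028]
 [ 0.50352695 -0.00814057  0.09338401]] 0.09984566501117421
[[-0.03840841  0.00306711]
 [ 0.10926177 -0.00757292]
 [ 0.11832685 -0.00686286]] [[-0.03137141 -0.02372567]
 [ 0.08764826  0.06414351]
 [ 0.09315412  0.06606692]]
bin yaw from bar 17.71462252698268 -162.28537747301732
hatch corners z=.095 [[ 0.6622785   0.18690989  0.095     ]
 [ 0.7086001   0.00991153  0.095     ]
 [ 0.55317637 -0.03363819  0.095     ]
 [ 0.49888834  0.13586162  0.095     ]]
```

The bar measures 99.8 mm long at 93 mm height, with the bin's yaw about 17° and the hinge near (0.687, 0.102). All of this agrees with the text. I'm moving above the grip with the fingers partly closed.

>>> servo_tool --commands '[[[0.55,-33,36,0,0,0,-0.11],[0.55,-66,73,0,0,0,-0.22],[0.55,-99,109,0,0,0,-0.33],[0.55,-132,145,0,0,0,-0.44],[0.55,-165,181,0,0,0,-0.55]]]'

```text
time_s: 0.6
tcp_pos: [0.278, -0.3818, 0.2332]
ee_rot: [[-0.679, -0.734, -0.0], [-0.734, 0.679, 0.0], [-0.0, 0.001, -1.0]]
wrist_force: [0.8, 0.1, -0.6]
gripper_width: 0.631
gripper_force: 0.0
```

```bash
cat > to.py <<'E'
import sys,numpy as np
from station import r
from scipy.spatial.transform import Rotation as Ro
# shift (mm) and turn (rad) in tool axes to target x y z, tool y at angle deg
def to(p,ang):
    s=r.sense();R=np.array(s["ee_rot"]);a=np.radians(ang)
    y=np.array([np.cos(a),np.sin(a),0]);z=np.array([0,0,-1.]);T=np.c_[np.cross(y,z),y,z]
    print("t",round(s["time_s"],2),"tcp",np.round(s["tcp_pos"],4),"w",round(s["gripper_width"],3),"gf",round(s["gripper_force"],2),"F",np.round(s["wrist_force"],1),"q",np.round(s["joints"],0))
    print("shift",np.round(1e3*R.T@(np.array(p)-s["tcp_pos"]),1),"turn",np.round(Ro.from_matrix(R.T@T).as_rotvec(),3))
if __name__=="__main__":
    v=list(map(float,sys.argv[1:]));to(v[:3],v[3])
E
python3 to.py .488 .039 .2 197.2
```

```text
t 0.6 tcp [ 0.278  -0.3818  0.2332] w 0.631 gf 0.0 F [ 0.8  0.1 -0.6] q [-34.   7. -20.  -0. -63.  -9.]
shift [-451.5  131.3   33.3] turn [ 0.     0.    -1.046]
```

>>> servo_tool --commands '[[[0.55,-45,13,3,0,0,-0.11],[0.55,-90,26,6,0,0,-0.22],[0.55,-135,39,10,0,0,-0.33],[0.55,-180,52,13,0,0,-0.44],[0.55,-225,65,16,0,0,-0.55]]]'

```text
time_s: 1.1
tcp_pos: [0.3838, -0.1728, 0.2174]
ee_rot: [[-0.194, -0.981, 0.0], [-0.981, 0.194, 0.0], [-0.0, -0.0, -1.0]]
wrist_force: [1.7, -0.6, -0.7]
gripper_width: 0.456
gripper_force: 0.0
```

```bash
python3 to.py .488 .039 .2 197.2
```

```text
t 1.1 tcp [ 0.3838 -0.1728  0.2174] w 0.456 gf 0.0 F [ 1.7 -0.6 -0.7] q [ -2.   3. -28.  -0. -60.  -9.]
shift [-228.   -61.1   17.4] turn [-0.     0.    -0.496]
```

>>> servo_tool --commands '[[[0.55,-45,-12,3,0,0,-0.1],[0.55,-90,-24,7,0,0,-0.2],[0.55,-135,-36,10,0,0,-0.3],[0.55,-185,-49,14,0,0,-0.4],[0.55,-228,-61,17,0,0,-0.496]]]'

```text
time_s: 1.6
tcp_pos: [0.4889, 0.0387, 0.2002]
ee_rot: [[0.296, -0.955, -0.0], [-0.955, -0.296, -0.0], [-0.0, 0.0, -1.0]]
wrist_force: [0.6, -1.4, 0.5]
gripper_width: 0.454
gripper_force: 0.0
```

>>> servo_tool --commands '[[[0.55,0,0,0,0,0,0],[0.55,0,0,0,0,0,0],[0.55,0,0,0,0,0,0],[0.55,0,0,0,0,0,0],[0.55,0,0,0,0,0,0]]]'

```text
time_s: 2.1
tcp_pos: [0.4883, 0.0356, 0.2008]
ee_rot: [[0.29, -0.957, 0.0], [-0.957, -0.29, 0.0], [-0.0, -0.0, -1.0]]
wrist_force: [-0.1, -0.4, -0.4]
gripper_width: 0.452
gripper_force: 0.0
```

```bash
python3 to.py .488 .039 .085 197.2; python3 - <<'E'
from station import r
import cv2,pickle
from h import *
c=r.capture("wrist");pickle.dump(c,open("w1.pkl","wb"))
cv2.imwrite("pics/w1.png",c["pixels"][:,:,::-1])
a,n=bar(c,(0,0,640,480));print(a,n);A=atz(c,a,.093);print(A, np.degrees(np.arctan2(*(A[2]-A[0])[:2])))
E
```

```text
t 2.1 tcp [0.4883 0.0356 0.2008] w 0.452 gf 0.0 F [-0.1 -0.4 -0.4] q [ 23.  10. -21.  -0. -59.  -6.]
shift [ -3.3  -0.7 115.8] turn [-0.     0.    -0.006]
[[320.99064503 166.84727282]
 [322.90756303 242.03739496]
 [324.79591883 316.10718002]] 2380
[[ 0.50623649 -0.01028755  0.093     ]
 [ 0.49106407  0.03588477  0.093     ]
 [ 0.4744997   0.08630046  0.093     ]] -18.18943434116283
```

View pics/w1.png

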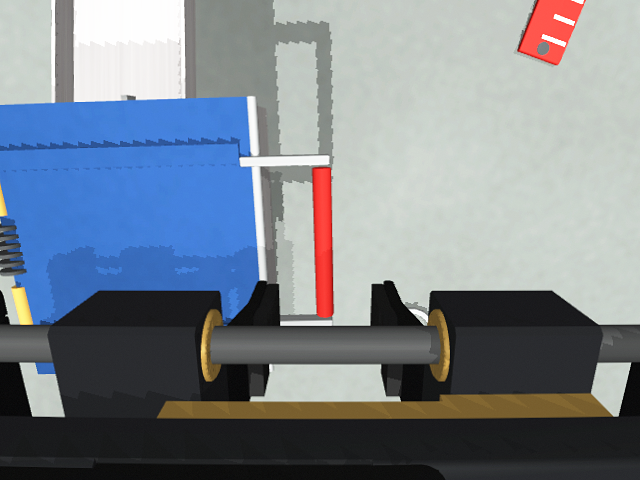

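The wrist view shows the bar vertical at u≈323, between v 167 and 316. The fingers at u≈265 and u≈380 straddle it in the middle. Going down.

>>> servo_tool --commands '[[[0.58,-2,-2,25,0,0,-0.015],[0.58,-2,-2,50,0,0,-0.015],[0.58,-2,-2,75,0,0,-0.015],[0.58,-2,-2,95,0,0,-0.015],[0.58,-2,-2,116,0,0,-0.015]]]'

```text
time_s: 2.65
tcp_pos: [0.49, 0.0386, 0.084]
ee_rot: [[0.305, -0.952, 0.001], [-0.952, -0.305, 0.0], [0.0, -0.001, -1.0]]
wrist_force: [0.0, 0.3, -0.3]
gripper_width: 0.424
gripper_force: 0.0
```

>>> servo_tool --commands '[[[0.58,0,0,0,0,0,0],[0.7,0,0,0,0,0,0],[0.85,0,0,0,0,0,0],[1,0,0,0,0,0,0],[1,0,0,0,0,0,0]]]'

```text
time_s: 3.15
tcp_pos: [0.4891, 0.0388, 0.0851]
ee_rot: [[0.306, -0.952, -0.002], [-0.952, -0.306, -0.0], [-0.0, 0.002, -1.0]]
wrist_force: [-5.1, -0.8, 0.1]
gripper_width: 0.14
gripper_force: 2.4
```

>>> servo_tool --commands '[[[1,0,0,0,0,0,0],[1,0,0,0,0,0,0],[1,0,0,0,0,0,0],[1,0,0,0,0,0,0],[1,0,0,0,0,0,0]]]'

```text
time_s: 3.65
tcp_pos: [0.4888, 0.0387, 0.0843]
ee_rot: [[0.306, -0.952, -0.003], [-0.952, -0.306, -0.001], [0.0, 0.003, -1.0]]
wrist_force: [-4.9, -0.3, 2.5]
gripper_width: 0.127
gripper_force: 30.0
```

```bash
python3 to.py .489 .038 .085 198
```

```text
t 3.65 tcp [0.4888 0.0387 0.0843] w 0.127 gf 30.0 F [-4.9 -0.3  2.5] q [ 24.  19. -29.  -0. -42.  -6.]
shift [ 0.7 -0.  -0.7] turn [ 0.003 -0.    -0.003]
```

Held: the opening is about 11 mm and the grip force 30 N. Now I raise it along the 209 mm arc (tool −y and −z), 0.08 rad per row.

>>> servo_tool --commands '[[[1,0,-0.7,-16.7,0,0,0],[1,0,-2.7,-33.3,0,0,0],[1,0,-6.0,-49.7,0,0,0],[1,0,-10.6,-65.7,0,0,0],[1,0,-16.5,-81.4,0,0,0]]]'

```text
time_s: 4.15
tcp_pos: [0.5042, 0.0437, 0.1661]
ee_rot: [[0.306, -0.952, -0.004], [-0.952, -0.306, -0.001], [-0.0, 0.004, -1.0]]
wrist_force: [-4.9, -0.5, 1.6]
gripper_width: 0.125
gripper_force: 30.0
```

```bash
python3 to.py .489 .038 .085 198
```

```text
t 4.15 tcp [0.5042 0.0437 0.1661] w 0.125 gf 30.0 F [-4.9 -0.5  1.6] q [ 23.  14. -21.  -0. -54.  -6.]
shift [ 0.8 15.9 81.2] turn [ 0.004  0.    -0.004]
```

>>> servo_tool --commands '[[[1,0,-7.1,-15.1,0,0,0],[1,0,-15.4,-29.6,0,0,0],[1,0,-24.9,-43.4,0,0,0],[1,0,-35.4,-56.4,0,0,0],[1,0,-46.9,-68.5,0,0,0]]]'

```text
time_s: 4.65
tcp_pos: [0.5498, 0.0587, 0.236]
ee_rot: [[0.306, -0.952, -0.001], [-0.952, -0.306, 0.0], [-0.0, 0.001, -1.0]]
wrist_force: [-6.1, 1.0, 5.1]
gripper_width: 0.126
gripper_force: 30.0
```

```bash
python3 to.py .489 .038 .085 198
```

```text
t 4.65 tcp [0.5498 0.0587 0.236 ] w 0.126 gf 30.0 F [-6.1  1.   5.1] q [ 23.  15. -10.  -0. -66.  -5.]
shift [  1.1  64.1 151.1] turn [ 0.001  0.    -0.003]
```

>>> servo_tool --commands '[[[1,0,-12.4,-11.2,0,0,0],[1,0,-25.7,-21.3,0,0,0],[1,0,-39.8,-30.3,0,0,0],[1,0,-54.5,-38.2,0,0,0],[1,0,-69.9,-44.9,0,0,0]]]'

```text
time_s: 5.15
tcp_pos: [0.6189, 0.0813, 0.2815]
ee_rot: [[0.307, -0.952, 0.006], [-0.952, -0.307, 0.002], [-0.001, -0.006, -1.0]]
wrist_force: [0.0, 2.1, 1.8]
gripper_width: 0.128
gripper_force: 30.0
```

```bash
python3 to.py .489 .038 .085 198
```

```text
t 5.15 tcp [0.6189 0.0813 0.2815] w 0.128 gf 30.0 F [0.  2.1 1.8] q [ 22.  20.   5.  -0. -74.  -4.]
shift [  1.5 138.1 195.7] turn [-0.006  0.001 -0.002]
```

>>> servo_tool --commands '[[[1,0,-11.8,-4.2,0,0,0],[1,0,-23.8,-7.7,0,0,0],[1,0,-36.1,-10.4,0,0,0],[1,0,-46.4,-12.1,0,0,0],[1,0,-46.4,-12.1,0,0,0]]]'

```text
time_s: 5.65
tcp_pos: [0.6634, 0.0959, 0.2928]
ee_rot: [[0.307, -0.952, 0.005], [-0.952, -0.307, 0.002], [-0.0, -0.006, -1.0]]
wrist_force: [-1.6, 3.8, 3.6]
gripper_width: 0.125
gripper_force: 30.0
```

>>> servo_tool --commands '[[[1,0,0,0,0,0,0],[1,0,0,0,0,0,0],[1,0,0,0,0,0,0],[1,0,0,0,0,0,0],[1,0,0,0,0,0,0]]]'

```text
time_s: 6.15
tcp_pos: [0.6613, 0.0951, 0.2925]
ee_rot: [[0.307, -0.952, 0.003], [-0.952, -0.307, 0.002], [-0.001, -0.003, -1.0]]
wrist_force: [-2.3, 4.8, 4.2]
gripper_width: 0.126
gripper_force: 30.0
```

```bash
python3 to.py .489 .038 .085 198; python3 - <<'E'
from station import r
import cv2,pickle
d={n:r.capture(n) for n in("scene","top")};pickle.dump(d,open("c2.pkl","wb"))
a=d["scene"]["pixels"][120:360,240:560,::-1]
cv2.imwrite("pics/s2.png",cv2.resize(a,(800,600)))
E
```

```text
t 6.15 tcp [0.6613 0.0951 0.2925] w 0.126 gf 30.0 F [-2.3  4.8  4.2] q [ 22.  25.  13.  -0. -78.  -4.]
shift [  1.7 182.2 206.9] turn [-0.003  0.001 -0.002]
```

View pics/s2.png

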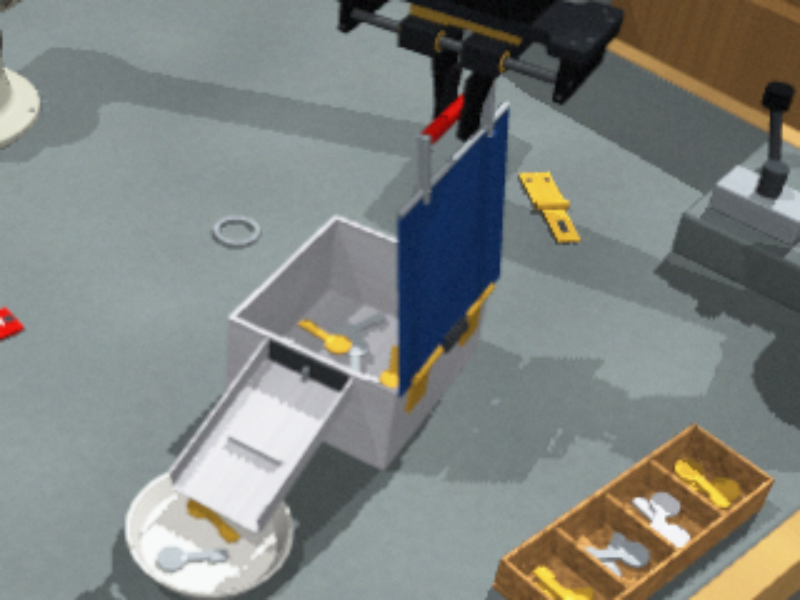

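The hatch stands upright at the stop (about 1.44 rad from the TCP displacement) with the red bar at (445,118) still between the fingers. The bystanders haven't moved. Now I ease it down to about 0.85 rad.

>>> servo_tool --commands '[[[1,0,16.5,3.0,0,0,0],[1,0,32.6,7.3,0,0,0],[1,0,48.4,12.9,0,0,0],[1,0,63.6,19.7,0,0,0],[1,0,78.3,27.7,0,0,0]]]'

```text
time_s: 6.75
tcp_pos: [0.5852, 0.0702, 0.2646]
ee_rot: [[0.306, -0.952, 0.001], [-0.952, -0.306, 0.001], [-0.001, -0.001, -1.0]]
wrist_force: [-4.2, 4.3, 3.8]
gripper_width: 0.127
gripper_force: 30.0
```

>>> servo_tool --commands '[[[1,0,10.5,6.8,0,0,0],[1,0,20.7,14.2,0,0,0],[1,0,27.2,19.5,0,0,0],[1,0,30.3,22.2,0,0,0],[1,0,30.3,22.2,0,0,0]]]'

```text
time_s: 7.25
tcp_pos: [0.555, 0.0603, 0.2411]
ee_rot: [[0.306, -0.952, -0.005], [-0.952, -0.306, -0.001], [-0.001, 0.005, -1.0]]
wrist_force: [-5.8, 2.5, 5.1]
gripper_width: 0.128
gripper_force: 30.0
```

>>> servo_tool --commands '[[[1,0,0,0,0,0,0],[1,0,0,0,0,0,0],[1,0,0,0,0,0,0],[1,0,0,0,0,0,0],[1,0,0,0,0,0,0]]]'

```text
time_s: 7.75
tcp_pos: [0.5556, 0.0604, 0.2416]
ee_rot: [[0.306, -0.952, -0.004], [-0.952, -0.306, -0.001], [-0.001, 0.004, -1.0]]
wrist_force: [-5.9, 3.7, 5.4]
gripper_width: 0.127
gripper_force: 30.0
```

```bash
python3 to.py .4888 .0387 .0843 198; python3 - <<'E'
from station import r
import cv2,pickle
from h import *
s=r.sense();d=np.array(s["tcp_pos"])-[.4888,.0387,.0843]
print("theta",np.arctan2(d[2],.209-np.hypot(*d[:2])),"qd",np.abs(s["joint_velocities"]).max())
c=r.capture("scene");cv2.imwrite("pics/s3.png",cv2.resize(c["pixels"][120:360,240:560,::-1],(800,600)))
E
```

```text
t 7.75 tcp [0.5556 0.0604 0.2416] w 0.127 gf 30.0 F [-5.9  3.7  5.4] q [ 23.  15.  -8.  -0. -67.  -5.]
shift [  0.4  69.6 157.6] turn [ 0.004  0.001 -0.003]
theta 0.8479189673395292 qd 0.17563481446167348
```

View pics/s3.png

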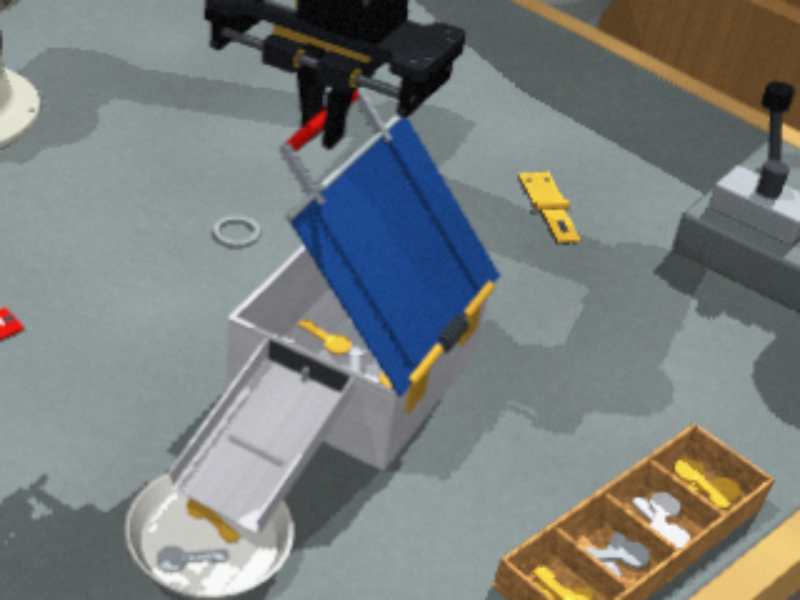

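The hatch is held at about 0.85 rad, the bar at (320,125) is between the fingers, and everything else is in place. Handing in.

```bash
python3 -c "
from station import r
print(r.finish_job())"
```

```text
the job is handed in; nothing more can be done
None
```

I raised the hatch by its grip to its stop (about 1.44 rad), then eased it down and handed the job in still holding it at about 0.85 rad; nothing in view had been disturbed, but the hand-in returned no verdict.

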